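Index the test-terminal carousel to red and lock it

TASK

Turn the terminal carousel by pressing a closed fingertip lightly on the black rim band of its platter and dragging it round, never by pushing the terminals, until the terminal with the red cap faces the locking bolt at the front; leave it standing there for a moment. Then push the bolt's black knob fully home so that it locks the carousel there. The platter rides on a spring: never press it harder than about 10 N, nor push the bolt harder than about 15 N, and leave everything else on the bench alone.

Things in the scene. Friction and masses are not known exactly. Their poses are not given: they have to be found in the camera images.
- foot: Fixed aluminium foot of the carousel on the bench; its yaw varies. Origin on the vertical turning axis, at bench height. Its -x axis points to the front, along a 70 mm wide tongue reaching 220 mm from the axis, with the locking bolt in a guide 134 to 156 mm from the axis (top 54 mm up). A round platter, 260 mm across and 14 mm thick, turns on it; under it a steel ring with a notch below each terminal.
- platter_axis (a point): A point of the foot, on the turning axis at bench height. The platter's flat top, unloaded, lies 56 to 76 mm above it: the height differs each time and is NOT measured; feel for it. It rides on a spring (6 N per mm, 9 mm at most). Bare black rim band: 92 to 129 mm from the axis; press at about 112 mm. A drag of about 0.18 N m holds it: a finger pressing 4 to 9 N drags it along. Never over 15 N.
- front_mark (a point): Red mark on top of the bolt's guide, 54 mm above the bench, 145 mm from the turning axis: the front, where the red terminal must face. Six terminals stand on the platter, 65 mm from the axis, 24 mm across, their tops 36 mm above the platter's top: five with black or grey caps, one red; a red stripe across the rim band marks the red one too. Do not touch the terminals.
- platter (a joint): Angle of the platter on the foot, rad: 0 (or any whole turn, 6.283) = red terminal exactly at the front, in line with the bolt (foot's -x axis). Grows anticlockwise seen from above, turns endlessly, stops where it is left. Starts at least 0.7 rad from the front.
- bolt (a joint): Travel of the locking bolt, m: 0 = withdrawn (starts at 0 to 0.004), 0.024 = fully home. Slides towards the turning axis (foot's +x) with 2.5 N of friction and stays where it is left. It enters the notch if the platter is within 0.05 rad of the right angle, its round nose then centring the platter; else it strikes the ring after about 8 mm. Never over 18 N.
- bolt_knob (a point): Centre of the top of the bolt's upright black knob, 22 mm diameter, black part 36 mm tall, top 86 mm above the bench; 187 mm from the turning axis at travel 0. Push it towards the axis from its outer side.
- blue_plug: small blue test-plug adapter lying on the bench beside the carousel, 88 x 16 x 18 mm; origin at the middle of its underside; not to be disturbed
- green_plug: the same adapter in green, on the other side of the carousel; origin at the middle of its underside; not to be disturbed
- clamp: aluminium two-half clamp block 70 x 100 x 48 mm with a black star knob on top, 72 mm high in all; origin at the middle of its underside; not to be disturbed
- handle_weight: black rubber-coated pulley-shaped weight with a round handle, 84 mm across, 70 mm high; origin at the middle of its underside; not to be disturbed
- screwdriver: screwdriver with a green handle, 200 mm long, lying on the bench; origin at the middle of its underside; not to be disturbed
- round_plug: round black mains plug standing on its back, 38 mm across, 54 mm high, two brass pins up; origin at the middle of its underside; not to be disturbed

How it is judged:
By the outcome, as a careful person would: the job done as asked, in the order asked, and still so for the second after the job is handed in, with the robot touching nothing.
It also fails if it takes over 64 s, if anything falls off the work surface, if the arm or the gripper's body presses on something with over 40 N, if the wrist force passes 120 N, or if a joint passes its speed limit or range.

ROBOT

A 7-joint arm with a two-finger parallel gripper is mounted at the origin on the work surface. World frame = base frame: x ahead of the robot, y to its left, z up, the work surface at z = 0. Lengths are in mm, angles in rad, forces in N, time in s.
With the tool pointing down it reaches from about 425 to 950 mm from the base axis. Payload 4.7 kg.
Tool frame: the origin (TCP) lies on the centre line of the jaws, within the pads' length; the fingertips stand 17 mm ahead of it and the grasp point (between the pads) lies 2 mm behind it; z points along the fingers, y is the direction in which the jaws open and shut (so a half turn about z gives the same grasp; the last joint's range is limited). The gripper opens to 87 mm and grips with 3 to 60 N. Pads are 19 mm wide; open, the fingers measure 117 mm over their backs; the gripper's body (75 mm by 190 mm) begins 51 mm behind the grasp point.
Start: joints at [-1.265, 0.469, -0.049, 1.532, 0.024, 1.141, -0.082], TCP at [221.751, 637.556, 201.873] pointing down, gripper open.
Joint ranges: [-2.59, 2.59], [-0.33, 1.99], [-1.39, 1.29], [0.1, 2.45], [-1.04, 4.18], [0.21, 1.99], [-2.66, 2.66]. Speed limits (rad/s): [2.57, 2.57, 3.14, 3.14, 3.14, 3.14, 3.14].

INTERFACE

Orientations are given as a unit quaternion [x, y, z, w].
In Python, from station import ctrl gives the robot as it stands.
- The arm moves only by the tool jog_arm, never from a script. Its argument "commands" is a list of rows, each a list of 7 numbers: the turn, a rotation vector about the world's x, y, z in rad, then the shift along the world's x, y, z in cm, then the opening, from 0 (shut) to 1 (fully open). In form: [[ax, ay, az, dx, dy, dz, jaw], ...]. A call has 1 to 10 rows; each row is the pose to reach, as a shift and turn from the pose commanded when the call began; what a row does not reach only later rows make up. A row lasts 1/10 s, in which the tool goes at most 50 mm and 8.59 degrees, less where a joint would pass 70% of its speed; a pose out of reach is approached as far as the arm can. A call with a gripper value outside its range is refused whole. The fingers move at their own pace and stop on an object; "force" is the grip in N (left out, the last holds). Time passes only in rows, so rows that repeat a pose let the fingers close. It gives the time, the measured TCP pose, the force and the opening at its end, in the units of the state.
- ctrl.read_state(): the state, without advancing time (a new reading comes with each control period).
- ctrl.capture(name): name is "scene" or "top"; returns a dict with "color" (384x512x3 uint8, red, green, blue), "range_z" (384x512 float32, mm along the optical axis (not along the pixel's ray), 0 where there is no reading), "fov_y" (degrees; the focal length in pixels is half the picture's height over the tangent of half this angle, whatever the lens; pixels are square), "cx", "cy" (the principal point, pixels), "world_to_cam" (4x4, takes a point from world to camera coordinates). Camera axes: x right, y up, looking along -z (the intrinsics and any distortion apply to the point x, -y, -z); pixel columns grow to the right and rows downward; lengths in mm; the calibration is good to about 2 mm. A picture is of the moment at which its call begins.
- ctrl.job_done(): hands the job in, once; it reports no verdict.
The state is a dict: "t": time; "joint_pos": joint angles; "qd": joint speeds; "tau": joint torques, N m; "tcp_pos": TCP position; "orientation": TCP orientation; "wrist_force": force on the tool from outside, world axes, zero at the start; "torque": the same for the moment, N m; "finger_gap": finger opening in mm.
Only numpy, scipy, OpenCV 4.12 (cv2) and the standard library are available. Lean on these libraries where they do the work, as an engineer would, in place of code of your own. Each camera call takes 0.05 s, during which the arm holds its last target.

## Working session

There is one attempt and no reset: what is moved stays moved. The work goes in short steps, Python scripts to look and compute and a tool call to move; the robot and the scene stay as the last step left them, time stands still between calls to the robot, and variables do not carry over. Pictures are saved under pics/ and viewed, and the job is handed in when it is done.

Besides the shell and the picture viewer there is one more tool, called as name([rows], argument=value, ...), one row to a line, values as JSON. jog_arm: Moves the arm, as the interface text tells. Its arguments: {"type":"object","properties":{"commands":{"type":"array"},"force":{"type":"number"}},"required":["commands"]}

```bash
ls; mkdir -p pics
python3 - <<'E'
from station import ctrl
import cv2,numpy as np,pickle
s=ctrl.read_state();print(s)
for n in("scene","top"):
    c=ctrl.capture(n);pickle.dump(c,open(f"/tmp/{n}0.pkl","wb"))
    cv2.imwrite(f"pics/{n}0.png",c["color"][:,:,::-1]);print(n,c["fov_y"],c["cx"],c["cy"],c["world_to_cam"],[k for k in c])
E
```

```text
pics
{'t': 0.0, 'joint_pos': array([-1.26487957,  0.46945122, -0.04858188,  1.53369446,  0.02412365,
        1.140978  , -0.08233313]), 'qd': array([ 0.00032359, -0.0001938 , -0.00058798, -0.00072312, -0.00010212,
        0.00017725, -0.00072802]), 'tau': array([-3.58542593e-04, -5.07973337e+01, -8.10581096e-02, -2.36155146e+01,
       -6.13013562e-02,  3.78361938e-02,  1.82015115e-04]), 'tcp_pos': array([221.59941127, 636.9152654 , 200.79261205]), 'orientation': array([ 1.66629051e-01,  9.86019175e-01, -9.65678760e-04, -1.13454898e-04]), 'wrist_force': array([ 0.31781485, -0.09064018, -0.49848212]), 'torque': array([-0.01781255, -0.02293343, -0.07973318]), 'finger_gap': 87.02085465151808}
scene 44.20719226096146 259.73447721577224 184.58417864864361 [[ 7.09022626e-01  7.05040946e-01 -1.42891479e-02 -4.13045634e+02]
 [-4.05057332e-01  4.23764392e-01  8.10155724e-01  1.48553067e+02]
 [ 5.77248190e-01 -5.68630815e-01  5.86040547e-01 -1.70654170e+03]
 [ 0.00000000e+00  0.00000000e+00  0.00000000e+00  1.00000000e+00]] ['color', 'range_z', 'fov_y', 'cx', 'cy', 'world_to_cam']
top 51.99978475255493 253.60798363377583 192.16063020250974 [[ 2.27262605e-02 -9.99740767e-01 -1.38435162e-03  2.19889512e+00]
 [ 9.94900585e-01  2.24800834e-02  9.83233021e-02 -5.93612994e+02]
 [-9.82666931e-02 -3.61181322e-03  9.95153562e-01 -1.11253398e+03]
 [ 0.00000000e+00  0.00000000e+00  0.00000000e+00  1.00000000e+00]] ['color', 'range_z', 'fov_y', 'cx', 'cy', 'world_to_cam']
```

View pics/scene0.png

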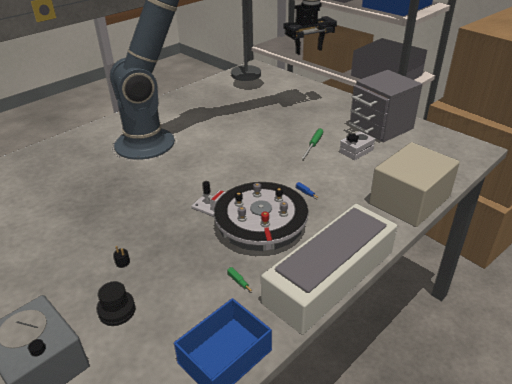

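View pics/top0.png

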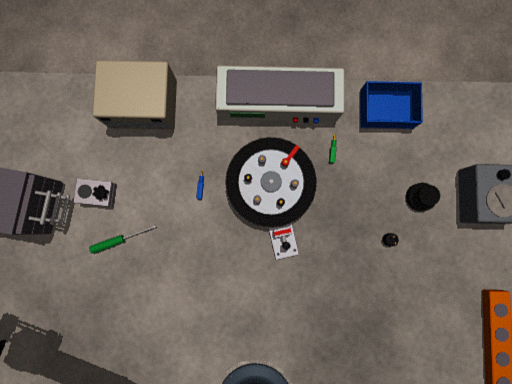

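The scene and top pictures show the carousel at about (271,182) in the top view. The bolt tongue points down, towards the robot, with its red mark near (283,232) and its knob near (285,245). The red terminal is at (285,163) with its stripe at (292,155), on the far side. Next I measure.

```bash
cat > h.py <<'E'
import numpy as np,cv2,pickle
def cam(c):
    f=192/np.tan(np.radians(c["fov_y"]/2));return f,c["cx"],c["cy"],np.array(c["world_to_cam"])
def back_depth(c,u,v):
    f,cx,cy,M=cam(c);d=c["range_z"][np.int_(v),np.int_(u)].astype(float)
    P=np.stack([(u-cx)/f*d,-(v-cy)/f*d,-d],-1)
    return (P-M[:3,3])@M[:3,:3]
def ray_z(c,u,v,z):
    f,cx,cy,M=cam(c);u=np.asarray(u,float);v=np.asarray(v,float)
    d=np.stack([(u-cx)/f,-(v-cy)/f,-np.ones_like(u)],-1)@M[:3,:3]
    o=-M[:3,3]@M[:3,:3]
    return o+d*((z-o[2])/d[...,2])[...,None]
def proj(c,P):
    f,cx,cy,M=cam(c);q=np.asarray(P)@M[:3,:3].T+M[:3,3]
    return np.stack([cx+f*q[...,0]/-q[...,2],cy-f*q[...,1]/-q[...,2]],-1)
E
python3 - <<'E'
from h import *
for n,box in(("top",(215,130,330,265)),("scene",(180,165,320,260))):
    c=pickle.load(open(f"/tmp/{n}0.pkl","rb"))
    x0,y0,x1,y1=box
    im=c["color"][y0:y1,x0:x1,::-1];s=5
    cv2.imwrite(f"pics/{n}0z.png",cv2.resize(im,None,fx=s,fy=s,interpolation=cv2.INTER_CUBIC)[:600*2,:800])
    v,u=np.mgrid[y0:y1,x0:x1];P=back_depth(c,u,v)
    col=c["color"][y0:y1,x0:x1].astype(int)
    red=(col[...,0]>130)&(col[...,1]<60)&(col[...,2]<60)
    nn,l,st,ce=cv2.connectedComponentsWithStats(red.astype(np.uint8))
    for i in range(1,nn): 
        m=l==i; print(n,"red",m.sum(),ce[i]+[x0,y0],np.median(P[m],0).round(1))
    # bench z and heights
    print(np.histogram(P[...,2],bins=np.arange(-10,130,5)))
E
```

```text
top red 93 [290.70967742 154.6344086 ] [699.4 -88.4  62.2]
top red 55 [282.07272727 231.58181818] [480.7 -67.   52.6]
(array([ 467, 5602, 2149,  230,  297,   18,    0,    2,    1,   11,   27,
         22,  135, 2854, 2879,  355,   53,    8,   37,   32,  118,  168,
          2,    0,    0,    0,    0]), array([-10,  -5,   0,   5,  10,  15,  20,  25,  30,  35,  40,  45,  50,
        55,  60,  65,  70,  75,  80,  85,  90,  95, 100, 105, 110, 115,
       120, 125]))
scene red 24 [216.75  195.375] [480.6 -71.9  56.2]
scene red 18 [264.33333333 214.55555556] [677.4 -75.6  99. ]
scene red 50 [267.4  233.98] [705.9 -94.8  64.1]
(array([   1, 1017, 5520,  388,  208,   97,  122,   97,  127,   90,   35,
         37,  121,  288, 3018,  766,  238,   26,   70,   95,   77,  184,
        148,   58,  418,    2,    0]), array([-10,  -5,   0,   5,  10,  15,  20,  25,  30,  35,  40,  45,  50,
        55,  60,  65,  70,  75,  80,  85,  90,  95, 100, 105, 110, 115,
       120, 125]))
```

Run:
```python
import cv2
im=cv2.imread('pics/top0z.png');print(im.shape)
cv2.imwrite('pics/top0z2.png',cv2.resize(im,None,fx=.85,fy=.85,interpolation=cv2.INTER_AREA)[:600,:])
```

```text
(675, 575, 3)
```

View pics/top0z2.png

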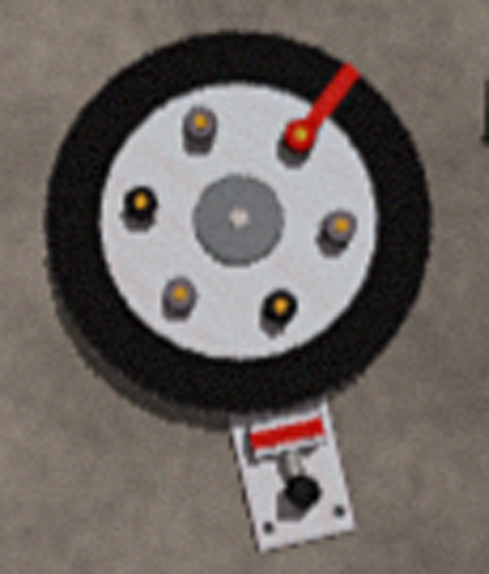

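```bash
cat >> h.py <<'E'
from scipy.optimize import least_squares
def disc(c,box,z=62):
    x0,y0,x1,y1=box;v,u=np.mgrid[y0:y1,x0:x1];P=back_depth(c,u,v)
    col=c["color"][y0:y1,x0:x1].astype(int)
    w=(col.min(-1)>165)&(P[...,2]>50)&(P[...,2]<75)
    w=w.astype(np.uint8);nn,l,st,ce=cv2.connectedComponentsWithStats(w)
    m=(l==1+st[1:,4].argmax())
    ct=max(cv2.findContours(m.astype(np.uint8),cv2.RETR_EXTERNAL,cv2.CHAIN_APPROX_NONE)[0],key=len)
    ct=cv2.convexHull(ct)[:,0]+[x0,y0]
    X=ray_z(c,ct[:,0],ct[:,1],z)
    r=least_squares(lambda p:np.hypot(X[:,0]-p[0],X[:,1]-p[1])-p[2],[650,-50,90],loss="soft_l1")
    return r.x,np.median(P[m],0),m.sum(),np.abs(r.fun).mean()
E
python3 - <<'E'
from h import *
for n,box in(("top",(215,130,330,265)),("scene",(200,175,320,260))):
    c=pickle.load(open(f"/tmp/{n}0.pkl","rb"))
    print(n,*disc(c,box))
    x0,y0,x1,y1=box;v,u=np.mgrid[y0:y1,x0:x1];P=back_depth(c,u,v)
    col=c["color"][y0:y1,x0:x1].astype(int)
    # dark knob: z 80-90
    m=(col.max(-1)<70)&(P[...,2]>70)&(P[...,0]<520)
    print("knob px",m.sum(),np.stack([u[m],v[m]]).mean(1), P[m].mean(0).round(1), np.percentile(P[m],[10,90],0).round(1).tolist())
    # black band depth
    D=np.hypot(P[...,0]-633,P[...,1]+44); b=(col.max(-1)<60)&(D>95)&(D<125)&(P[...,2]>45)
    print("band z",np.median(P[b],0),b.sum())
    bench=(abs(P[...,2])<12)&(D>160);print("bench z",np.median(P[bench][:,2]))
E
```

```text
top [621.63677974 -31.85367568  89.98182829] [618.73042542 -31.48043266  59.90074934] 2258 0.2666669094593843
knob px 63 [283.17460317 231.80952381] [453.  -54.7 341.3] [[437.3, -81.5, 81.1], [481.2, 11.5, 1165.5]]
band z [623.62362096 -37.65641135  60.13307531] 1840
bench z -1.3043351504314074
scene [617.99700108 -35.59344935  85.43462138] [625.53132277 -95.71483544  63.15133756] 281 4.078419290243854
knob px 51 [205.78431373 184.96078431] [448.1 -82.1  82.3] [[441.2, -89.1, 72.9], [453.4, -75.9, 89.6]]
band z [645.82133335 -61.66486928  63.55114417] 1161
bench z 1.8812055433618486
```

```bash
cat >> h.py <<'E'
def redang(c,box,C,zt,zm=54,verbose=True):
    """pixels red; classify by range: stripe & mark. returns angles"""
    x0,y0,x1,y1=box;v,u=np.mgrid[y0:y1,x0:x1]
    col=c["color"][y0:y1,x0:x1].astype(int)
    wgt=np.clip(col[...,0]-np.maximum(col[...,1],col[...,2])-40,0,None)
    wgt[col[...,0]<90]=0
    S=ray_z(c,u,v,zt);d=S[...,:2]-C;R=np.hypot(*np.moveaxis(d,-1,0))
    m=(wgt>20)&(R>96)&(R<126)
    def mean(m,X):return (X[m][:,:2]*wgt[m][:,None]).sum(0)/wgt[m].sum()
    out={}
    if m.sum()>3: out["stripe"]=mean(m,S)
    M=ray_z(c,u,v,zm);dm=np.hypot(M[...,0]-C[0],M[...,1]-C[1]);m2=(wgt>20)&(dm>136)&(dm<155)
    if m2.sum()>3: out["mark"]=mean(m2,M)
    for k,p in list(out.items()):
        q=p-C;out[k]=(p.round(1),round(float(np.hypot(*q)),1),round(float(np.arctan2(q[1],q[0])),4),)
    out["n"]=(int(m.sum()),int(m2.sum()))
    return out
E
python3 - <<'E'
from h import *
c=pickle.load(open("/tmp/top0.pkl","rb"));box=(215,130,330,265)
for z in(58,62,66):
    C=disc(c,box,z)[0];print(z,C.round(1),redang(c,box,C[:2],z))
# knob top in top cam: dark pixels near (286,245)
v,u=np.mgrid[236:256,274:300];col=c["color"][236:256,274:300].astype(int)
P=back_depth(c,u,v);print(col.max(-1));print(P[...,2].round().astype(int))
c=pickle.load(open("/tmp/scene0.pkl","rb"));box=(200,175,320,260)
C=np.array([621.6,-31.9]);print(redang(c,box,C,62),proj(c,[621.6,-31.9,62]),proj(c,[621.6,-31.9,58]))
v,u=np.mgrid[178:200,196:218];print(c["color"][178:200,196:218].max(-1));print(back_depth(c,u,v)[...,2].round().astype(int))
E
```

```text
58 [622.1 -32.   90.3] {'stripe': (array([712.7, -96.7]), 111.3, -0.6203), 'mark': (array([481.5, -67.1]), 144.9, -2.8973), 'n': (47, 75)}
62 [621.6 -31.9  90. ] {'stripe': (array([711.9, -96.3]), 110.9, -0.6203), 'mark': (array([481.5, -67.1]), 144.5, -2.8954), 'n': (47, 75)}
66 [621.1 -31.7  89.7] {'stripe': (array([711.5, -96.5]), 111.2, -0.6217), 'mark': (array([481.5, -67.1]), 144.0, -2.8935), 'n': (47, 75)}
[[ 82 186 182 175 170 160 156  96  94 141 132  96  79  79 130 180 193 192
  200 195 155 120 121 111 119 120]
 [ 77 152 127  95  77  92  88  70 114 163 143 133 137 139 187 195 192 194
  197 197 180 122 110 115 109 112]
 [ 80  93 130 134 134 129  93  69 104 151 149 132 193 191 194 192 191 191
  189 197 189 111 114 113 112 114]
 [132 137 187 194 197 197 107  76 104 146 158 134 173 195 194 190 190 191
  192 196 193 123 106 113 119 116]
 [196 194 194 194 196 199 114  76  90 137 174 128 127 191 197 191 188 195
  191 194 195 147 112 115 115 119]
 [201 194 192 193 187 195 146  92  80 107 143  94 100 162 181 188 190 191
  196 196 195 172 112 108 115 119]
 [196 193 191 188 191 195 193
[... 7764 characters left out ...]
0  58  57  56   0   1   4   3
    0   2  -2  55]
 [  3   1   2   5   1   0  42  49  58  57  54  58  53  49   4   1   3   2
    1   1  57  60]
 [  3   5   5   3   1   2  42  45  47  52  48  50  51  45   1   0   0   2
   55  55  56  59]
 [  3   1   5   1   2   4  42  43  43  46  46  47  46  46  48  45   5  59
   55  56  56  57]
 [  0   2   1   0   2  14  15  33  40  39  43  43  43  46  43  45  58  55
   56  56  55  56]
 [  2   4   5   1  15  18  13  13  14  34  37  39  41  42  40  54  56  55
   59  58  56  58]
 [ -1   6   4  13  15  13  11  14  11  34  34  39  36  38  55  53  55  58
   57  56  55  56]
 [ -1   1  11  13  13  12  17  16  13  33  31  33  30  28  54  56  56  56
   56  58  57  57]]
```

Run:
```python
import cv2
im=cv2.imread('pics/scene0.png')[170:260,190:320]
cv2.imwrite('pics/scene0y.png',cv2.resize(im,None,fx=6,fy=6,interpolation=cv2.INTER_CUBIC))
```

```text
(no output)
```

View pics/scene0y.png

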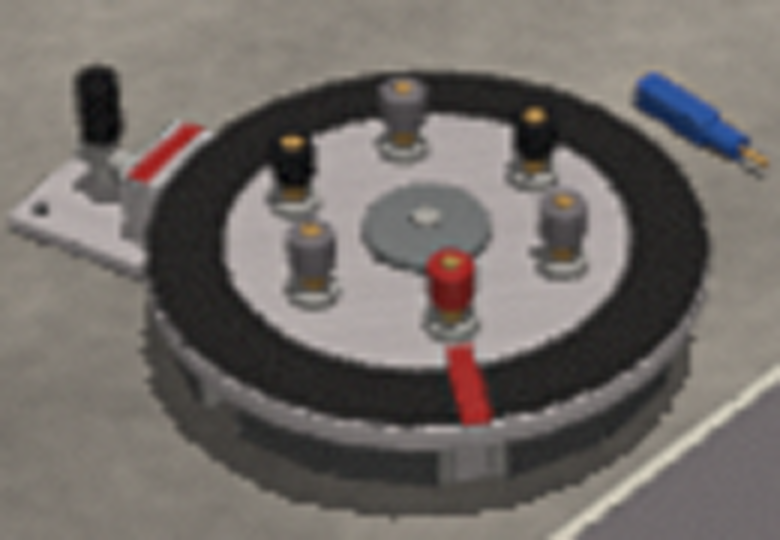

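Run:
```python
from h import *
c=pickle.load(open("/tmp/top0.pkl","rb"))
v,u=np.mgrid[60:135,210:350];P=back_depth(c,u,v)
m=(P[...,2]>30)&(P[...,2]<300)&(P[...,0]>735);print("box",np.percentile(P[m],[1,50,99],0).round())
print("knob",ray_z(c,np.array([286.,285.5]),np.array([245.,245.]),86))
v,u=np.mgrid[178:200,274:300]
f=np.array([np.cos(-2.8954),np.sin(-2.8954)]);print(f,np.array([621.6,-31.9])+f*187)
M=c["world_to_cam"]
c2=pickle.load(open("/tmp/scene0.pkl","rb"));print("knob scene",ray_z(c2,np.array([206.,]),np.array([184.]),86))
for n,p in dict(K=[437,-78,86]).items():print(proj(c,p),proj(c2,p))
from station import ctrl
w=[]
for _ in range(3): w.append(ctrl.read_state()["wrist_force"])
print(w)
C=np.array([621.6,-31.9])
for a in (2.9,2.6,.5,.325):print(a,C+112*np.array([np.cos(a),np.sin(a)]))
```

```text
box [[ 811. -225.   37.]
 [ 864.  -51.  106.]
 [ 941.  125.  113.]]
knob [[445.45290222 -75.89746457  86.        ]
 [445.42194094 -74.53835569  86.        ]]
[-0.96984735 -0.24371319] [440.23854566 -77.47436649]
knob scene [[449.1033764  -81.75569569  86.        ]]
[286.72830061 248.15394931] [204.29722559 181.74571046]
[array([-0.0337427 ,  0.7686006 ,  0.02681755]), array([-0.0337427 ,  0.7686006 ,  0.02681755]), array([-0.0337427 ,  0.7686006 ,  0.02681755])]
2.9 [512.8526855   -5.10407513]
2.6 [525.62845962  25.83615364]
0.5 [719.88924693  21.79566032]
0.325 [727.73688136   3.86258402]
```

jog_arm([
  [0,0,0.1,2,-4,0,0],
  [0,0,0.2,4,-8.3,0,0],
  [0,0,0.3,6,-12.5,0,0],
  [0,0,0.4,8,-16.7,0,0],
  [0,0,0.5,10,-20.8,0,0],
  [0,0,0.58,12,-25,0,0],
  [0,0,0.58,14,-29.1,0,0],
  [0,0,0.58,16,-33.3,0,0],
  [0,0,0.58,18,-37.5,0,0],
  [0,0,0.58,20,-41.6,0,0],
], force=20)

```text
t: 1.1
tcp_pos: [422.0, 219.5, 201.8]
orientation: [-0.122, 0.992, -0.0, -0.0]
wrist_force: [0.7, 0.5, 0.2]
finger_gap: 14.6
```

jog_arm([
  [0,0,0,2,-4.2,-1,0],
  [0,0,0,4,-8.3,-2,0],
  [0,0,0,6,-12.5,-3,0],
  [0,0,0,8,-16.6,-4,0],
  [0,0,0,9.8,-20.5,-5,0],
  [0,0,0,9.8,-20.5,-7,0],
  [0,0,0,9.8,-20.5,-8.5,0],
  [0,0,0,9.8,-20.5,-8.5,0],
  [0,0,0,9.8,-20.5,-8.5,0],
])

```text
t: 2.0
tcp_pos: [519.6, 16.7, 116.9]
orientation: [-0.122, 0.992, 0.0, -0.0]
wrist_force: [0.1, -0.0, 0.9]
finger_gap: 0.6
```

```bash
cat > st.py <<'E'
from station import ctrl
import numpy as np
s=ctrl.read_state()
print(round(s["t"],2),s["tcp_pos"].round(2),s["orientation"].round(4),"F",s["wrist_force"].round(2),"T",s["torque"].round(2),"gap",round(s["finger_gap"],1),s["joint_pos"].round(2))
d=s["tcp_pos"][:2]-[621.6,-31.9];print("r",np.hypot(*d).round(1),"ang",np.arctan2(d[1],d[0]).round(3))
E
python3 st.py
```

```text
2.0 [519.63  16.73 116.86] [-1.225e-01  9.925e-01  0.000e+00 -3.000e-04] F [ 0.07 -0.02  0.93] T [0.07 0.01 0.01] gap 0.6 [-0.27  0.31  0.19  2.   -0.08  0.84  1.78]
r 113.0 ang 2.697
```

jog_arm([
  [0,0,0,0,0,-1,0],
  [0,0,0,0,0,-2,0],
  [0,0,0,0,0,-2.6,0],
  [0,0,0,0,0,-3,0],
  [0,0,0,0,0,-3.1,0],
  [0,0,0,0,0,-3.2,0],
  [0,0,0,0,0,-3.2,0],
  [0,0,0,0,0,-3.2,0],
])

```text
t: 2.8
tcp_pos: [520.0, 16.6, 85.1]
orientation: [-0.122, 0.992, 0.0, 0.0]
wrist_force: [-0.2, -0.3, 0.1]
finger_gap: 0.6
```

jog_arm([
  [0,0,0,0,0,-0.05,0],
  [0,0,0,0,0,-0.1,0],
  [0,0,0,0,0,-0.12,0],
  [0,0,0,0,0,-0.12,0],
])

```text
t: 3.2
tcp_pos: [519.7, 16.6, 83.7]
orientation: [-0.122, 0.992, 0.0, -0.0]
wrist_force: [0.2, 0.5, -0.6]
finger_gap: 0.5
```

jog_arm([
  [0,0,0,0,0,-0.05,0],
  [0,0,0,0,0,-0.1,0],
  [0,0,0,0,0,-0.12,0],
  [0,0,0,0,0,-0.12,0],
])

```text
t: 3.6
tcp_pos: [519.7, 16.6, 82.4]
orientation: [-0.122, 0.992, 0.0, -0.0]
wrist_force: [-0.1, 0.0, 0.1]
finger_gap: 0.6
```

jog_arm([
  [0,0,0,0,0,-0.05,0],
  [0,0,0,0,0,-0.1,0],
  [0,0,0,0,0,-0.12,0],
  [0,0,0,0,0,-0.12,0],
])

```text
t: 4.0
tcp_pos: [519.7, 16.5, 81.2]
orientation: [-0.122, 0.992, 0.0, -0.0]
wrist_force: [0.1, 0.3, -0.0]
finger_gap: 0.3
```

jog_arm([
  [0,0,0,0,0,-0.04,0],
  [0,0,0,0,0,-0.07,0],
  [0,0,0,0,0,-0.1,0],
  [0,0,0,0,0,-0.1,0],
])

```text
t: 4.4
tcp_pos: [519.7, 16.6, 80.2]
orientation: [-0.122, 0.992, 0.0, -0.0]
wrist_force: [-0.0, -0.0, 0.9]
finger_gap: 0.5
```

jog_arm([
  [0,0,0,0,0,-0.04,0],
  [0,0,0,0,0,-0.07,0],
  [0,0,0,0,0,-0.1,0],
  [0,0,0,0,0,-0.1,0],
])

```text
t: 4.8
tcp_pos: [519.7, 16.5, 79.2]
orientation: [-0.122, 0.992, 0.0, -0.0]
wrist_force: [0.5, -0.5, 0.0]
finger_gap: 0.2
```

jog_arm([
  [0,0,0,0,0,-0.04,0],
  [0,0,0,0,0,-0.07,0],
  [0,0,0,0,0,-0.1,0],
  [0,0,0,0,0,-0.1,0],
])

```text
t: 5.2
tcp_pos: [519.7, 16.6, 78.2]
orientation: [-0.122, 0.992, 0.0, -0.0]
wrist_force: [0.2, -0.1, -0.2]
finger_gap: 0.4
```

jog_arm([
  [0,0,0,0,0,-0.04,0],
  [0,0,0,0,0,-0.07,0],
  [0,0,0,0,0,-0.1,0],
  [0,0,0,0,0,-0.1,0],
])

```text
t: 5.6
tcp_pos: [519.7, 16.5, 77.2]
orientation: [-0.122, 0.992, 0.0, -0.0]
wrist_force: [-0.6, -0.1, -0.3]
finger_gap: 0.3
```

jog_arm([
  [0,0,0,0,0,-0.04,0],
  [0,0,0,0,0,-0.07,0],
  [0,0,0,0,0,-0.1,0],
  [0,0,0,0,0,-0.1,0],
])

```text
t: 6.0
tcp_pos: [519.7, 16.5, 76.2]
orientation: [-0.122, 0.992, 0.0, -0.0]
wrist_force: [-0.7, -1.4, 0.1]
finger_gap: 0.1
```

jog_arm([
  [0,0,0,0,0,-0.04,0],
  [0,0,0,0,0,-0.07,0],
  [0,0,0,0,0,-0.1,0],
  [0,0,0,0,0,-0.1,0],
])

```text
t: 6.4
tcp_pos: [519.7, 16.6, 75.2]
orientation: [-0.122, 0.992, 0.0, -0.0]
wrist_force: [-0.7, 0.7, 0.3]
finger_gap: 0.8
```

jog_arm([
  [0,0,0,0,0,-0.04,0],
  [0,0,0,0,0,-0.07,0],
  [0,0,0,0,0,-0.1,0],
  [0,0,0,0,0,-0.1,0],
])

```text
t: 6.8
tcp_pos: [519.7, 16.5, 74.2]
orientation: [-0.122, 0.992, 0.0, -0.0]
wrist_force: [0.4, 0.4, 0.5]
finger_gap: 0.1
```

```bash
python3 st.py
python3 - <<'E'
from station import ctrl
import cv2
c=ctrl.capture("scene")
cv2.imwrite("pics/a1.png",cv2.resize(c["color"][110:260,150:330,::-1],None,fx=4,fy=4,interpolation=cv2.INTER_CUBIC))
E
```

```text
6.8 [519.7   16.54  74.23] [-1.223e-01  9.925e-01  0.000e+00 -1.000e-04] F [0.36 0.38 0.52] T [ 0.03 -0.    0.02] gap 0.1 [-0.25  0.38  0.18  2.03 -0.1   0.74  1.8 ]
r 112.8 ang 2.698
```

View pics/a1.png

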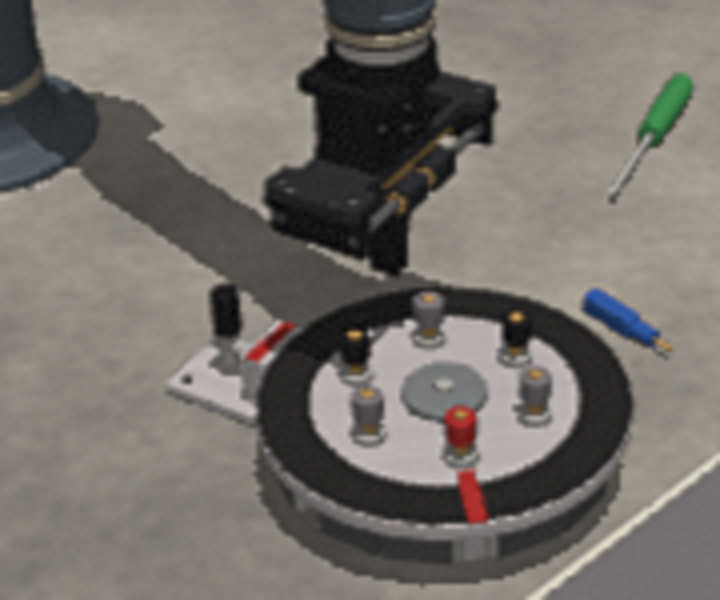

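The gripper is over the near-left band, with its fingertip near (247,177) in the full picture. It seems to be clear of the band still, so I check against the depth.

Run:
```python
from h import *
from station import ctrl
c=ctrl.capture("scene")
P0=np.array([519.7,16.5,57.2])
print("proj tip",proj(c,P0),proj(c,P0+[0,0,17]),"platter top below z56,62",proj(c,[519.7,16.5,62]))
v,u=np.mgrid[160:190,236:262]
P=back_depth(c,u,v);col=c["color"][160:190,236:262].max(-1)
np.set_printoptions(linewidth=200)
print(P[::1,:,2].round().astype(int)); 
m=(P[...,2]>50)&(P[...,2]<110)
t=ctrl.capture("top");pickle.dump(t,open("/tmp/t1.pkl","wb"))
cv2.imwrite("pics/a2.png",cv2.resize(t["color"][120:270,200:340,::-1],None,fx=4,fy=4,interpolation=cv2.INTER_CUBIC))
print("band tip xyz",P[10,8:18].round(),P[14,8:18].round())
```

```text
proj tip [248.19243819 187.53279154] [248.02497854 182.8100517 ] platter top below z56,62 [248.1454005  186.20622277]
[[208 209 209 210 210 210 209 205 176 179 181 184 186 184 186 183 182 181 177 172   2   4   4   1  -1   5]
 [207 208 209 208 210 208 206 202 172 174 182 185 181 180 180 181 179 175 173   1   2   1   2   6   5   1]
 [211 211 210 209 206 205 201 165 167 186 181 182 184 174 177 178 176 170  -2   1   3   1   2   1   2   4]
 [205 206 207 207 206 203 151 155 184 183 184 183 169 173 172 173 174   3   4  -3   4   1   3   6   2  -1]
 [205 206 205 204 201 198 181 185 183 183 182 151 150 143 141 141   4   0   5   4   0   3   3   3   4   1]
 [200 201 201 201 199 195 185 186 181 177 148 149 146 138 138 135   3   2 874   3   3  -1   4   4   1   3]
 [195 199 197 196 197 190 183 181 177 141 143 146 143 136 132 134  -1   0   2   0   3   2   3   3   4   3]
 [192 195 196 193 192 190 181 178 140 139 139 137 137 136 131 130   1   4   2   3   1   2  -1   2   1   8]
 [186 194 191 192 188 187 132 133 133 133 138 138 134 130 128 123  -2   1   3   0   1   5   1   3   0   1]
 [185 183 182 185 1
[... 1903 characters left out ...]
62]
 [ 63  63  64  60  65  66  66  63  63  62  65  62  64  66  64  65  63  93  93  99 100  98  96  94  94  64]
 [ 64  63  63  62  61  62  65  62  61  61  62  60  65  65  66  65  63  88  91  95  93  91  92  91 874  63]
 [ 62  63  64  66  63  64  66  66  62  63  65  62  63  66  65  64  67  86  90  89  93  93  88  88  87  62]]
band tip xyz [[521.   2. 127.]
 [525.   2. 129.]
 [523.   8. 125.]
 [532.   3. 132.]
 [528.  10. 126.]
 [527.  15. 123.]
 [525.  21. 119.]
 [529.  21. 121.]
 [400. 147.  -1.]
 [407. 145.   3.]] [[512.   9. 105.]
 [520.   6. 111.]
 [522.   8. 111.]
 [527.   7. 113.]
 [530.   8. 114.]
 [531.  11. 113.]
 [526.  19. 107.]
 [526.  23. 105.]
 [420. 128.   2.]
 [421. 132.   1.]]
```

View pics/a2.png

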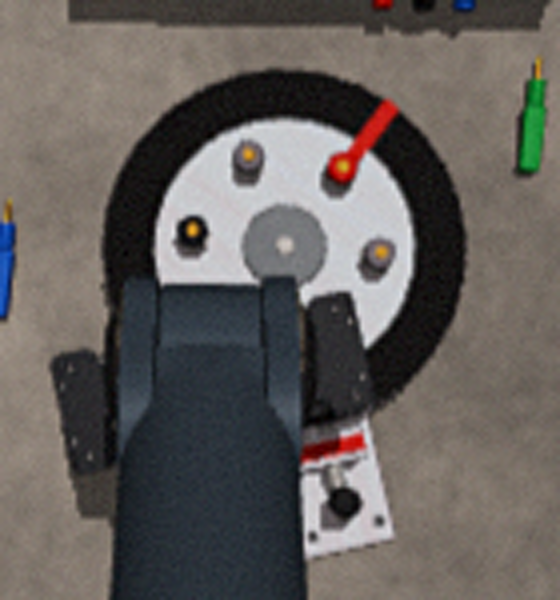

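The depth puts the fingertip about 40 mm higher (z near 98) than the reported TCP implies (57). I check that against the start picture.

Run:
```python
from h import *
np.set_printoptions(linewidth=220)
c=pickle.load(open("/tmp/scene0.pkl","rb"))
print(proj(c,[221.6,637,184]),proj(c,[221.6,637,200.8]))
v,u=np.mgrid[16:56,280:342:2];P=back_depth(c,u,v);print(P[...,2].round().astype(int))
from station import ctrl
s=ctrl.read_state();print(s['t'],s['tcp_pos'])
```

```text
[308.88092443  61.35446088] [309.08407793  57.1597063 ]
[[ -68  -68  -74 ...  -61  -53  -52]
 [ -76  -72  -79 ...  -55  -62  -63]
 [ -74  -78  -90 ...  -74  -72  -61]
 ...
 [-200 -199 -196 ... -101  -98  -92]
 [-211 -203 -199 ... -105 -104  -98]
 [-204 -202 -199 ... -109 -107 -104]]
6.95 [519.74986848  16.53743673  74.26236304]
```

Run:
```python
import cv2
im=cv2.imread('pics/scene0.png')[0:70,260:360]
cv2.imwrite('pics/s0g.png',cv2.resize(im,None,fx=7,fy=7,interpolation=cv2.INTER_CUBIC))
```

```text
(no output)
```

View pics/s0g.png

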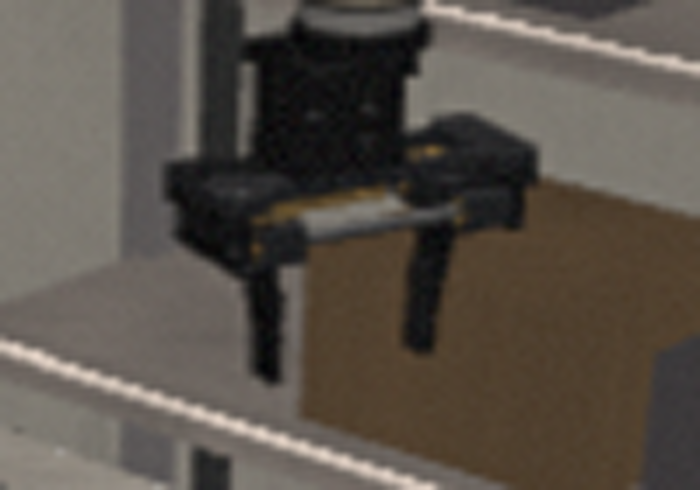

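The fingertips really sit about 23 mm above the reported TCP height in both pictures, not 17 mm below it, while x and y agree. So I expect contact at a TCP z of about 39. I go lower carefully and rely on the force feel.

jog_arm([
  [0,0,0,0,0,-0.7,0],
  [0,0,0,0,0,-1.3,0],
  [0,0,0,0,0,-1.8,0],
  [0,0,0,0,0,-2.2,0],
  [0,0,0,0,0,-2.4,0],
  [0,0,0,0,0,-2.5,0],
  [0,0,0,0,0,-2.5,0],
])

```text
t: 7.65
tcp_pos: [519.8, 16.5, 49.2]
orientation: [-0.122, 0.992, 0.0, -0.0]
wrist_force: [0.3, -0.3, -0.8]
finger_gap: 0.5
```

```bash
python3 st.py
python3 - <<'E'
from h import *
from station import ctrl
np.set_printoptions(linewidth=220)
c=ctrl.capture("scene")
cv2.imwrite("pics/a3.png",cv2.resize(c["color"][110:260,150:330,::-1],None,fx=4,fy=4,interpolation=cv2.INTER_CUBIC))
v,u=np.mgrid[174:192,236:262]
P=back_depth(c,u,v);print(P[...,2].round().astype(int))
E
```

```text
7.65 [519.79  16.54  49.19] [-0.1223  0.9925  0.     -0.    ] F [ 0.31 -0.25 -0.79] T [0.05 0.02 0.  ] gap 0.5 [-0.25  0.41  0.17  2.05 -0.11  0.69  1.81]
r 112.8 ang 2.698
[[170 173 173 173 171 170 161 156 154 116 117 117 115 115 107 109   1   0  -1   7   2   5  -1   3   1   3]
 [166 169 167 171 166 167 157 155 108 110 113 113 113 108 103 106   1   3   2   4   5   1  -1   1   3   2]
 [160 162 165 170 161 162 152 105 106 107 107 110 108 103 101  98   2   7   1   2   2   6   5   1   4   2]
 [159 158 159 161 160 159 100  99 102 106 104 106 106  99  97  97   0   3   1   2   2   0   3   2   1   5]
 [151 156 155 156 157 156 153  94  97  99 100 101 104  95  94  92   3  -1   4   4   4   2   3   1   0   1]
 [147 152 150 152 154 152 152  91  91  94  96  97  99  94  90  91  -1   1   3   3   3   2  -1   3   2   3]
 [147 146 144 146 152 152 146  89  91  89  92  93  95  91  86  89   4  -2   2   4   0   3   0   3   3   2]
 [141 142 147 147 150 145 145  82  87  86  87  90  87  84  84  82   5   2   2   3   5   5  -2   4   5   0]
 [  5  -2  -1 140 143 145  78  83  84  84  85  87  88  85  79  77  64  
[... 299 characters left out ...]
  75  74  62  65  64  97 101  99  98 102 100  98  99  61]
 [ 62  64  63  67  65  66  61  63  64  62  60  61  64  63  63  63  64  99  96 101 101 102  97  98  96  62]
 [ 68  65  62  67  62  62  64  64  65  65  65  66  62  64  65  64  66  91  96  96  99  97  95  96  91  62]
 [ 65  63  63  65  64  65  67  63  65  64  63  62  65  63  63  64 874  89  90  95  93  93  95  94  88  63]
 [ 66  64  63  64  62  65  63  65  63  61  65  63  65  63  66  66  61  88  86  88  92  88  90  89  85  62]
 [ 64  62  63  64  65  68  65  64  60  63  65  64  62  62  66  63  64  80  85  85  88  86  85  84  82  64]
 [ 65  60  65  64  64  62  63  62  63  63  65  65  62  61  61  65  62  61  83  86  84  83  82  83  66  60]]
```

View pics/a3.png

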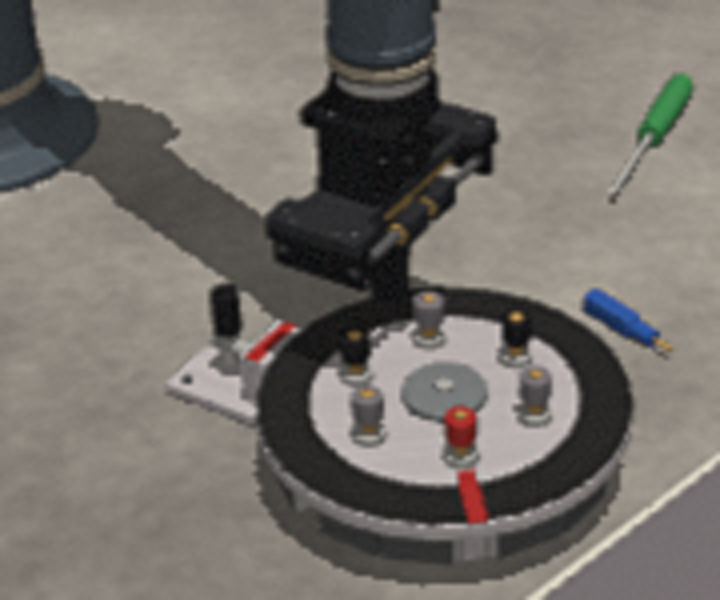

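The fingertip is now about 9 mm above the band, at picture (395,305) in the zoomed view. I continue the probe.

jog_arm([
  [0,0,0,0,0,-0.15,0],
  [0,0,0,0,0,-0.3,0],
  [0,0,0,0,0,-0.4,0],
  [0,0,0,0,0,-0.4,0],
])

```text
t: 8.1
tcp_pos: [519.6, 16.6, 45.1]
orientation: [-0.122, 0.992, 0.0, -0.0]
wrist_force: [-0.0, -0.9, -0.2]
finger_gap: -0.1
```

jog_arm([
  [0,0,0,0,0,-0.04,0],
  [0,0,0,0,0,-0.08,0],
  [0,0,0,0,0,-0.12,0],
  [0,0,0,0,0,-0.12,0],
])

```text
t: 8.5
tcp_pos: [519.7, 16.6, 44.1]
orientation: [-0.122, 0.992, 0.0, -0.0]
wrist_force: [0.2, 0.2, -0.0]
finger_gap: 0.5
```

jog_arm([
  [0,0,0,0,0,-0.04,0],
  [0,0,0,0,0,-0.08,0],
  [0,0,0,0,0,-0.1,0],
  [0,0,0,0,0,-0.1,0],
])

```text
t: 8.9
tcp_pos: [519.7, 16.5, 43.0]
orientation: [-0.122, 0.992, 0.0, -0.0]
wrist_force: [0.1, 0.0, -0.7]
finger_gap: 0.7
```

jog_arm([
  [0,0,0,0,0,-0.04,0],
  [0,0,0,0,0,-0.08,0],
  [0,0,0,0,0,-0.1,0],
  [0,0,0,0,0,-0.1,0],
])

```text
t: 9.3
tcp_pos: [519.7, 16.6, 42.0]
orientation: [-0.122, 0.992, 0.0, -0.0]
wrist_force: [-0.2, 0.3, -1.0]
finger_gap: 0.6
```

jog_arm([
  [0,0,0,0,0,-0.04,0],
  [0,0,0,0,0,-0.08,0],
  [0,0,0,0,0,-0.1,0],
  [0,0,0,0,0,-0.1,0],
])

```text
t: 9.7
tcp_pos: [519.7, 16.6, 41.0]
orientation: [-0.122, 0.992, 0.0, -0.0]
wrist_force: [-0.4, -0.3, 0.4]
finger_gap: 0.7
```

jog_arm([
  [0,0,0,0,0,-0.04,0],
  [0,0,0,0,0,-0.08,0],
  [0,0,0,0,0,-0.1,0],
  [0,0,0,0,0,-0.1,0],
])

```text
t: 10.1
tcp_pos: [519.7, 16.6, 40.2]
orientation: [-0.122, 0.992, 0.0, -0.0]
wrist_force: [-1.3, -0.6, 4.4]
finger_gap: 0.8
```

Contact at a TCP z of about 40.9, with 4.4 N. I press slightly more and work out the drag points.

```bash
cat > arc.py <<'E'
import numpy as np,sys
C=np.array([621.6,-31.9]);a0,da,n=float(sys.argv[1]),float(sys.argv[2]),int(sys.argv[3]);R=112.5
A=a0+np.arange(0,n+1)*da
P=np.stack([np.cos(A),np.sin(A)],1)*R
for k in range(0,n,10):
    j=range(k+1,min(k+10,n)+1)
    print("from",A[k].round(3),"->",A[j[-1]].round(3),[[float(x) for x in ((P[i]-P[k])/10).round(2)] for i in j])
E
python3 arc.py 2.698 -0.035 65
```

```text
from 2.698 -> 2.348 [[0.18, 0.35], [0.36, 0.7], [0.56, 1.04], [0.77, 1.37], [1.0, 1.7], [1.23, 2.01], [1.47, 2.32], [1.73, 2.62], [2.0, 2.91], [2.27, 3.19]]
from 2.348 -> 1.998 [[0.29, 0.27], [0.58, 0.53], [0.88, 0.78], [1.2, 1.02], [1.52, 1.25], [1.85, 1.47], [2.18, 1.67], [2.52, 1.87], [2.87, 2.05], [3.23, 2.22]]
from 1.998 -> 1.648 [[0.36, 0.16], [0.73, 0.3], [1.1, 0.43], [1.47, 0.55], [1.85, 0.66], [2.24, 0.75], [2.62, 0.82], [3.01, 0.89], [3.4, 0.94], [3.79, 0.98]]
from 1.648 -> 1.298 [[0.39, 0.02], [0.79, 0.03], [1.18, 0.03], [1.57, 0.01], [1.97, -0.02], [2.36, -0.07], [2.75, -0.12], [3.13, -0.2], [3.52, -0.28], [3.9, -0.38]]
from 1.298 -> 0.948 [[0.38, -0.11], [0.75, -0.24], [1.12, -0.38], [1.48, -0.53], [1.84, -0.69], [2.19, -0.87], [2.54, -1.06], [2.88, -1.26], [3.21, -1.47], [3.53, -1.7]]
from 0.948 -> 0.598 [[0.32, -0.24], [0.62, -0.48], [0.92, -0.74], [1.21, -1.01], [1.49, -1.28], [1.76, -1.57], [2.02, -1.86], [2.27, -2.17], [2.51, -2.48], [2.74, -2.8]]
from 0.598 -> 0.423 [[0.22, -0.33], [0.42, -0.67], [0.61, -1.01], [0.79, -1.36], [0.96, -1.72]]
```

jog_arm([
  [0,0,0,0,0,-0.02,0],
  [0,0,0,0,0,-0.03,0],
  [0,0,0,0,0,-0.03,0],
])

```text
t: 10.4
tcp_pos: [519.7, 16.6, 39.9]
orientation: [-0.122, 0.992, 0.0, -0.0]
wrist_force: [-2.0, 1.2, 5.8]
finger_gap: 0.4
```

jog_arm([
  [0,0,0,0.1,0.17,0,0],
  [0,0,0,0.18,0.35,0,0],
  [0,0,0,0.36,0.7,0,0],
  [0,0,0,0.56,1.04,0,0],
  [0,0,0,0.77,1.37,0,0],
  [0,0,0,1.0,1.7,0,0],
])

```text
t: 11.0
tcp_pos: [530.0, 33.4, 39.9]
orientation: [-0.122, 0.993, -0.0, 0.0]
wrist_force: [-0.1, -1.7, 4.9]
finger_gap: 0.2
```

```bash
python3 st.py
```

```text
11.0 [530.03  33.36  39.87] [-1.221e-01  9.925e-01 -2.000e-04  1.000e-04] F [-0.11 -1.68  4.92] T [-0.26  0.3   0.04] gap 0.2 [-0.27  0.44  0.16  2.03 -0.11  0.68  1.78]
r 112.4 ang 2.522
```

```bash
python3 arc.py 2.523 -0.035 60
```

```text
from 2.523 -> 2.173 [[0.23, 0.32], [0.48, 0.63], [0.73, 0.92], [1.0, 1.22], [1.28, 1.5], [1.56, 1.77], [1.86, 2.03], [2.16, 2.28], [2.47, 2.52], [2.79, 2.75]]
from 2.173 -> 1.823 [[0.33, 0.22], [0.66, 0.42], [1.01, 0.62], [1.36, 0.8], [1.71, 0.97], [2.07, 1.12], [2.44, 1.27], [2.81, 1.4], [3.19, 1.52], [3.57, 1.62]]
from 1.823 -> 1.473 [[0.38, 0.09], [0.77, 0.17], [1.16, 0.23], [1.55, 0.29], [1.94, 0.32], [2.33, 0.35], [2.73, 0.36], [3.12, 0.35], [3.51, 0.33], [3.91, 0.3]]
from 1.473 -> 1.123 [[0.39, -0.05], [0.78, -0.1], [1.17, -0.18], [1.55, -0.26], [1.93, -0.36], [2.31, -0.47], [2.68, -0.6], [3.05, -0.74], [3.41, -0.89], [3.77, -1.06]]
from 1.123 -> 0.773 [[0.35, -0.18], [0.7, -0.37], [1.04, -0.57], [1.37, -0.78], [1.69, -1.0], [2.01, -1.24], [2.31, -1.48], [2.61, -1.74], [2.9, -2.01], [3.18, -2.29]]
from 0.773 -> 0.423 [[0.27, -0.29], [0.53, -0.58], [0.78, -0.89], [1.02, -1.2], [1.24, -1.52], [1.46, -1.85], [1.66, -2.19], [1.86, -2.53], [2.04, -2.88], [2.21, -3.24]]
```

jog_arm([
  [0,0,0,0.23,0.32,-0.01,0],
  [0,0,0,0.48,0.63,-0.02,0],
  [0,0,0,0.73,0.92,-0.02,0],
  [0,0,0,1.0,1.22,-0.02,0],
  [0,0,0,1.28,1.5,-0.02,0],
  [0,0,0,1.56,1.77,-0.02,0],
  [0,0,0,1.86,2.03,-0.02,0],
  [0,0,0,2.16,2.28,-0.02,0],
  [0,0,0,2.47,2.52,-0.02,0],
  [0,0,0,2.79,2.75,-0.02,0],
])

```text
t: 12.0
tcp_pos: [558.1, 61.3, 39.7]
orientation: [-0.122, 0.992, -0.0, 0.0]
wrist_force: [-0.5, -1.1, 4.9]
finger_gap: 0.5
```

```bash
python3 st.py;python3 - <<'E'
from h import *
from station import ctrl
c=ctrl.capture("scene");C=np.array([621.6,-31.9])
print(redang(c,(180,170,320,260),C,61))
E
```

```text
12.0 [558.09  61.26  39.71] [-1.223e-01  9.925e-01 -0.000e+00  2.000e-04] F [-0.52 -1.08  4.9 ] T [-0.29  0.35 -0.02] gap 0.5 [-0.31  0.48  0.16  1.96 -0.11  0.71  1.74]
r 112.7 ang 2.169
{'stripe': (array([ 667.1, -133.4]), 111.2, -1.1493), 'mark': (array([477.9, -68.3]), 148.2, -2.8936), 'n': (41, 42)}
```

The platter follows (0.515 rad for 0.529 rad of finger travel) and the force is about 5 N. I continue.

jog_arm([
  [0,0,0,0.33,0.22,-0.01,0],
  [0,0,0,0.66,0.42,-0.02,0],
  [0,0,0,1.01,0.62,-0.02,0],
  [0,0,0,1.36,0.8,-0.02,0],
  [0,0,0,1.71,0.97,-0.02,0],
  [0,0,0,2.07,1.12,-0.02,0],
  [0,0,0,2.44,1.27,-0.02,0],
  [0,0,0,2.81,1.4,-0.02,0],
  [0,0,0,3.19,1.52,-0.02,0],
  [0,0,0,3.57,1.62,-0.02,0],
])

```text
t: 13.05
tcp_pos: [593.8, 77.7, 39.6]
orientation: [-0.122, 0.992, 0.0, 0.0]
wrist_force: [-1.0, -0.3, 6.5]
finger_gap: 0.5
```

jog_arm([
  [0,0,0,0.38,0.09,0,0],
  [0,0,0,0.77,0.17,0,0],
  [0,0,0,1.16,0.23,0,0],
  [0,0,0,1.55,0.29,0,0],
  [0,0,0,1.94,0.32,0,0],
  [0,0,0,2.33,0.35,0,0],
  [0,0,0,2.73,0.36,0,0],
  [0,0,0,3.12,0.35,0,0],
  [0,0,0,3.51,0.33,0,0],
  [0,0,0,3.91,0.3,0,0],
])

```text
t: 14.05
tcp_pos: [632.8, 81.0, 39.6]
orientation: [-0.123, 0.992, 0.0, 0.0]
wrist_force: [-1.8, -0.5, 6.0]
finger_gap: 0.2
```

```bash
python3 st.py;python3 - <<'E'
from h import *
from station import ctrl
c=ctrl.capture("scene");C=np.array([621.6,-31.9])
print(redang(c,(180,170,320,260),C,61))
E
```

```text
14.05 [632.82  81.03  39.63] [-1.225e-01  9.925e-01  4.000e-04  1.000e-04] F [-1.79 -0.47  6.05] T [0.05 0.48 0.01] gap 0.2 [-0.31  0.58  0.16  1.77 -0.12  0.79  1.73]
r 113.5 ang 1.472
{'stripe': (array([ 594., -139.]), 110.6, -1.8228), 'mark': (array([477.9, -68.3]), 148.2, -2.8937), 'n': (40, 42)}
```

jog_arm([
  [0,0,0,0.39,-0.05,0,0],
  [0,0,0,0.78,-0.1,0,0],
  [0,0,0,1.17,-0.18,0,0],
  [0,0,0,1.55,-0.26,0,0],
  [0,0,0,1.93,-0.36,0,0],
  [0,0,0,2.31,-0.47,0,0],
  [0,0,0,2.68,-0.6,0,0],
  [0,0,0,3.05,-0.74,0,0],
  [0,0,0,3.41,-0.89,0,0],
  [0,0,0,3.77,-1.06,0,0],
])

```text
t: 15.1
tcp_pos: [670.6, 70.9, 39.7]
orientation: [-0.123, 0.992, 0.001, 0.0]
wrist_force: [-2.3, -0.3, 6.8]
finger_gap: 0.2
```

jog_arm([
  [0,0,0,0.35,-0.18,0,0],
  [0,0,0,0.7,-0.37,0,0],
  [0,0,0,1.04,-0.57,0,0],
  [0,0,0,1.37,-0.78,0,0],
  [0,0,0,1.69,-1.0,0,0],
  [0,0,0,2.01,-1.24,0,0],
  [0,0,0,2.31,-1.48,0,0],
  [0,0,0,2.61,-1.74,0,0],
  [0,0,0,2.9,-2.01,0,0],
  [0,0,0,3.18,-2.29,0,0],
])

```text
t: 16.1
tcp_pos: [702.7, 48.6, 39.8]
orientation: [-0.123, 0.992, 0.001, 0.001]
wrist_force: [-1.8, 1.6, 5.8]
finger_gap: 0.5
```

```bash
python3 st.py;python3 - <<'E'
from h import *
from station import ctrl
c=ctrl.capture("scene");C=np.array([621.6,-31.9])
print(redang(c,(180,170,320,260),C,61))
c=ctrl.capture("top")
print(redang(c,(215,130,330,265),C,61))
cv2.imwrite("pics/a5.png",cv2.resize(c["color"][120:270,200:340,::-1],None,fx=4,fy=4,interpolation=cv2.INTER_CUBIC))
E
```

```text
16.1 [702.66  48.59  39.8 ] [-1.228e-01  9.924e-01  1.000e-03  6.000e-04] F [-1.83  1.63  5.79] T [ 0.27  0.35 -0.07] gap 0.5 [-0.24  0.67  0.16  1.6  -0.13  0.88  1.79]
r 114.2 ang 0.782
{'stripe': (array([533.1, -96.7]), 109.7, -2.5094), 'mark': (array([478. , -68.2]), 148.2, -2.8939), 'n': (37, 42)}
{'stripe': (array([ 534.3, -100.7]), 111.2, -2.4744), 'mark': (array([481.5, -67.1]), 144.4, -2.8957), 'n': (54, 75)}
```

View pics/a5.png

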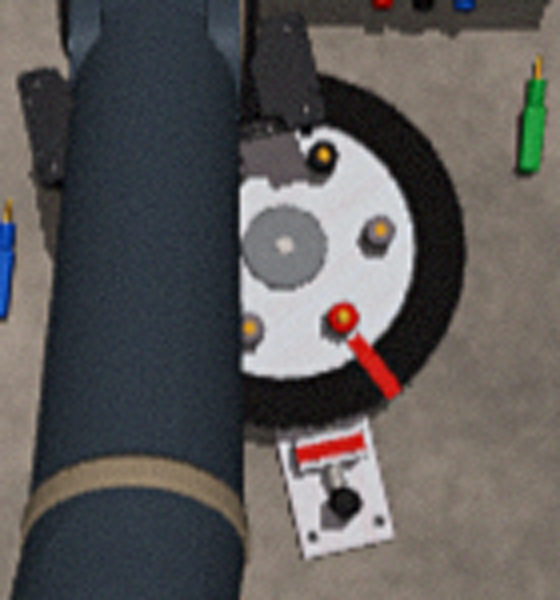

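The top view shows the red stripe at zoomed (375,368), with about 0.42 rad still to go by that camera. The last stretch follows, slower at the end.

```bash
python3 arc.py 0.773 -0.043 10
```

```text
from 0.773 -> 0.343 [[0.33, -0.35], [0.64, -0.72], [0.94, -1.1], [1.23, -1.49], [1.49, -1.9], [1.74, -2.31], [1.97, -2.74], [2.18, -3.18], [2.37, -3.62], [2.54, -4.07]]
```

jog_arm([
  [0,0,0,0.33,-0.35,0,0],
  [0,0,0,0.64,-0.72,0,0],
  [0,0,0,0.94,-1.1,0,0],
  [0,0,0,1.23,-1.49,0,0],
  [0,0,0,1.49,-1.9,0,0],
  [0,0,0,1.74,-2.31,0,0],
  [0,0,0,1.97,-2.74,0,0],
  [0,0,0,2.18,-3.18,0,0],
  [0,0,0,2.32,-3.5,0,0],
  [0,0,0,2.39,-3.68,0,0],
])

```text
t: 17.2
tcp_pos: [727.2, 11.7, 39.9]
orientation: [-0.123, 0.992, 0.001, 0.001]
wrist_force: [-1.0, 2.1, 5.9]
finger_gap: 0.3
```

```bash
python3 st.py;cat > look.py <<'E'
from h import *
from station import ctrl
import sys
C=np.array([621.8,-31.9])
c=ctrl.capture("scene")
print("scene",redang(c,(180,170,320,260),C,61))
c=ctrl.capture("top")
r=redang(c,(215,130,330,265),C,61);print("top",r)
if "stripe" in r and "mark" in r: print("remaining cw",r["stripe"][2]-r["mark"][2])
pickle.dump(c,open("/tmp/last.pkl","wb"))
if len(sys.argv)>1: cv2.imwrite(sys.argv[1],cv2.resize(c["color"][120:270,200:340,::-1],None,fx=4,fy=4,interpolation=cv2.INTER_CUBIC))
E
python3 look.py pics/a6.png
```

```text
17.2 [727.18  11.66  39.91] [-1.226e-01  9.925e-01  9.000e-04  1.300e-03] F [-1.01  2.14  5.89] T [ 0.44  0.09 -0.06] gap 0.3 [-0.18  0.7   0.16  1.54 -0.14  0.91  1.85]
r 114.2 ang 0.391
scene {'stripe': (array([516.5, -48.5]), 106.6, -2.9852), 'mark': (array([478.1, -68.1]), 148.2, -2.8945), 'n': (49, 43)}
top {'stripe': (array([515.3, -63.2]), 111.0, -2.856), 'mark': (array([482.4, -70.9]), 144.7, -2.8689), 'n': (53, 62)}
remaining cw 0.012900000000000134
```

View pics/a6.png

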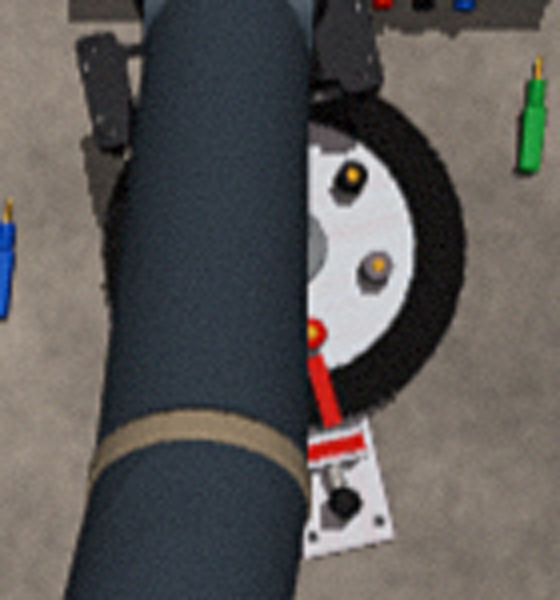

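The stripe at zoomed (328,390) is nearly at the front, but the arm hides part of the mark. Against the mark angle seen earlier (-2.896), about 0.04 rad remains. I finish that, lift off, swing aside and look unobstructed.

jog_arm([
  [0,0,0,0.04,-0.1,0,0],
  [0,0,0,0.09,-0.22,0,0],
  [0,0,0,0.13,-0.32,0,0],
  [0,0,0,0.16,-0.4,0,0],
  [0,0,0,0.16,-0.4,0,0],
  [0,0,0,0.16,-0.4,0.05,0],
  [0,0,0,0.16,-0.4,0.2,0],
  [0,0,0,0.16,-0.4,1,0],
  [0,0,0,0.16,-0.4,3,0],
  [0,0,0,0.16,-0.4,6,0],
])

```text
t: 18.3
tcp_pos: [725.0, 5.1, 97.3]
orientation: [-0.122, 0.993, -0.0, -0.003]
wrist_force: [0.1, -0.1, 0.3]
finger_gap: 0.6
```

jog_arm([
  [0,0,0,0,4,3,0],
  [0,0,0,-2,8,3,0],
  [0,0,0,-4,12,3,0],
  [0,0,0,-6,16,3,0],
  [0,0,0,-8,20,3,0],
  [0,0,0,-10,22,3,0],
])

```text
t: 18.9
tcp_pos: [625.1, 230.3, 128.8]
orientation: [-0.125, 0.992, 0.001, -0.001]
wrist_force: [-0.7, 1.7, -0.1]
finger_gap: 0.9
```

```bash
python3 st.py;python3 look.py pics/a7.png
```

```text
18.9 [625.07 230.28 128.84] [-1.246e-01  9.922e-01  7.000e-04 -9.000e-04] F [-0.69  1.75 -0.06] T [ 0.07  0.02 -0.02] gap 0.9 [-0.52  0.52  0.15  1.64 -0.09  0.99  1.48]
r 262.2 ang 1.558
scene {'stripe': (array([516. , -42.7]), 106.3, -3.0398), 'mark': (array([478.6, -67.5]), 147.6, -2.8981), 'n': (50, 46)}
top {'stripe': (array([514.1, -59.5]), 111.2, -2.8911), 'mark': (array([481.5, -67.1]), 144.6, -2.8961), 'n': (55, 75)}
remaining cw 0.0050000000000003375
```

View pics/a7.png

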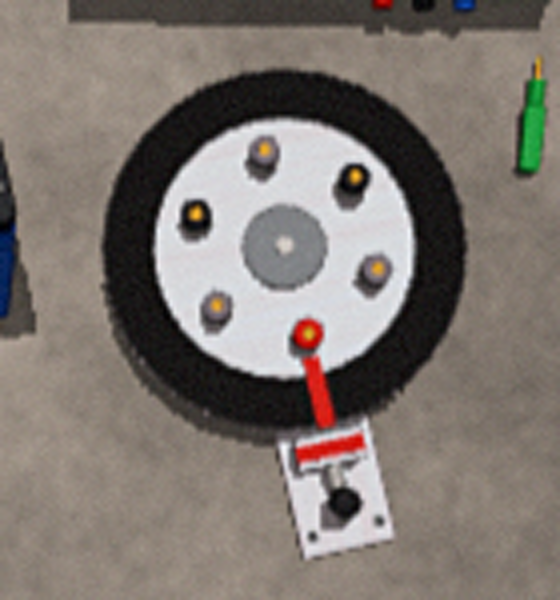

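The top view shows the red terminal at zoomed (308,333), with its stripe pointing at the red mark at (330,447). I cross-check once, using the line through opposite terminals and the mark.

Run:
```python
from h import *
c=pickle.load(open("/tmp/last.pkl","rb"))
col=c["color"].astype(int);m=((col[...,0]-col[...,2])>70)&(col[...,1]>90);m[:,:215]=0;m[:,330:]=0;m[:130]=0;m[240:]=0
n,l,st,ce=cv2.connectedComponentsWithStats(m.astype(np.uint8))
pts=[]
for i in range(1,n):
    if st[i,4]>=3:
        v,u=np.nonzero(l==i);w=(col[v,u,0]-col[v,u,2]);pts.append(ray_z(c,(u*w).sum()/w.sum(),(v*w).sum()/w.sum(),97)[:2])
pts=np.array(pts);print(pts.round(1))
print("centre",pts.mean(0),"disc",disc(c,(215,130,330,265),61)[0])
# sixfold angle
z=(pts-pts.mean(0));a=np.arctan2(z[:,1],z[:,0]);print("r",np.hypot(*z.T).round(1))
th=np.angle(np.exp(6j*(a+2.896)).mean())/6;print("platter angle (6fold) rel to -2.896:",th)
```

```text
[[684.8 -15.6]
 [667.4 -78.4]
 [639.1  30.9]
 [604.3 -94.5]
 [576.6  14.7]
 [558.5 -48.1]]
centre [621.77624394 -31.82420612] disc [621.78442388 -31.82981113  90.81706924]
r [65.1 65.2 65.1 65.1 64.8 65.3]
platter angle (6fold) rel to -2.896: 0.005895481259583175
```

The six-terminal fit gives a centre of (621.8,-31.8) and a platter angle within 0.006 rad. Next is the bolt. I go round the left side to the outer side of the knob, tilting the tool 0.25 rad so the wrist stays in reach.

jog_arm([
  [0,0,0,-3,-1,0,0],
  [0,0,0,-7,-3,0.5,0],
  [0,0,0,-11,-5,1,0],
  [0,0,0,-15,-8,1,0],
  [0,0,0,-18,-11.5,1,0],
  [0,0,0,-20,-15.5,1,0],
  [-0.015,0.06,0,-21,-19.5,1,0],
  [-0.03,0.12,0,-21.5,-23.5,1,0],
  [-0.045,0.18,0,-21.8,-27.5,1,0],
  [-0.061,0.243,0,-22,-31.6,1,0],
])

```text
t: 20.0
tcp_pos: [406.5, -93.0, 139.9]
orientation: [-0.12, 0.985, -0.015, -0.125]
wrist_force: [0.6, -0.0, -1.1]
finger_gap: 0.4
```

```bash
python3 st.py
```

```text
20.0 [406.51 -93.   139.86] [-0.1202  0.9847 -0.0154 -0.1253] F [ 0.58 -0.   -1.13] T [ 0.08 -0.33  0.1 ] gap 0.4 [-0.22  0.26  0.33  2.05  0.    1.08  1.93]
r 223.6 ang -2.865
```

jog_arm([
  [0,0,0,-0.2,0.4,-0.5,0],
  [0,0,0,-0.4,0.6,-1.5,0],
  [0,0,0,-0.4,0.6,-3,0],
  [0,0,0,-0.4,0.6,-4,0],
  [0,0,0,-0.4,0.6,-4,0],
  [0,0,0,-0.4,0.6,-4,0],
])

```text
t: 20.6
tcp_pos: [403.2, -83.7, 99.3]
orientation: [-0.122, 0.985, -0.015, -0.124]
wrist_force: [0.7, -0.6, 0.3]
finger_gap: 0.3
```

```bash
python3 st.py; python3 look.py pics/b1.png
python3 - <<'E'
from station import ctrl
import cv2
c=ctrl.capture("scene")
cv2.imwrite("pics/b2.png",cv2.resize(c["color"][100:250,150:330,::-1],None,fx=4,fy=4,interpolation=cv2.INTER_CUBIC))
E
```

```text
20.6 [403.22 -83.71  99.33] [-0.1217  0.9846 -0.0153 -0.1243] F [ 0.67 -0.58  0.34] T [ 0.11 -0.32 -0.01] gap 0.3 [-0.22  0.31  0.32  2.1  -0.02  0.98  1.92]
r 224.4 ang -2.909
scene {'stripe': (array([516. , -42.7]), 106.4, -3.0395), 'mark': (array([478.5, -67.2]), 147.6, -2.9001), 'n': (50, 46)}
top {'n': (0, 0)}
```

View pics/b2.png

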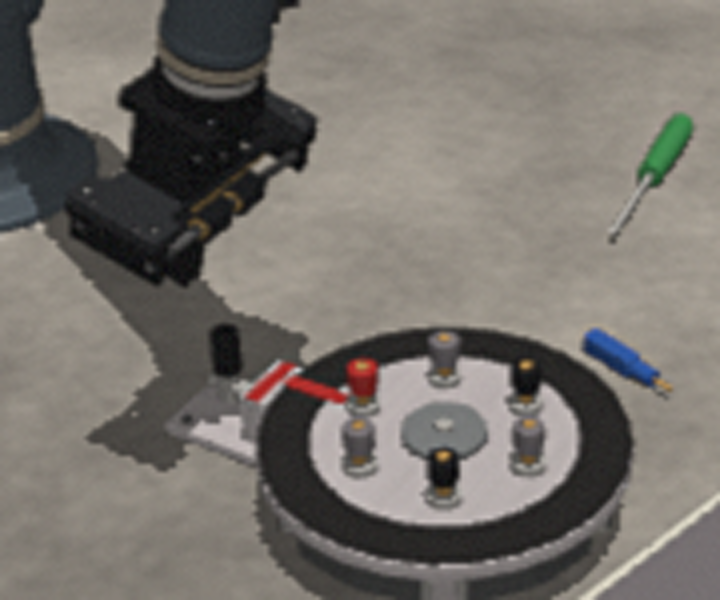

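View pics/b1.png

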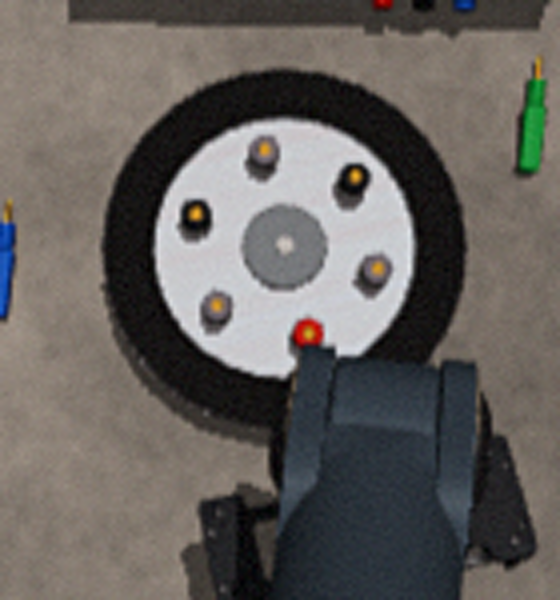

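The scene view shows the closed fingertip at zoomed (188,282), outward of the knob at (227,345), and the platter is unchanged. I verify the fingertip position against the model.

Run:
```python
from h import *
from station import ctrl
np.set_printoptions(linewidth=200)
c=ctrl.capture("scene");s=ctrl.read_state()
z=np.array([-.243,-.06,-.968]);T=s["tcp_pos"]
for k in(15,20.6,25):print(k,(T-k*z).round(1),proj(c,T-k*z))
x=[]
v,u=np.mgrid[160:174,186:206];P=back_depth(c,u,v);print(P[...,2].round().astype(int));
for r,q in((8,10),(9,10),(9,12)):print(P[r,q].round())
K=[445.4,-75.5,86];print(proj(c,K))
```

```text
15 [407.5 -83.1 114.3] [195.52139991 170.32756792]
20.6 [408.9 -82.7 119.8] [195.73520494 168.89647178]
25 [409.9 -82.5 124. ] [195.9040324  167.76643127]
[[221 223 221 220 220 219 214 198 198 197 199 193 161 156 185 186   0   5   1   6]
 [218 221 221 218 218 214 199 199 197 196 161 160 157 152 150   1   1   3   2   1]
 [216 216 217 215 211 210 194 198 196 154 157 153 151 145 147  -1   2   2  -3   3]
 [209 213 211 212 212 207 195 194 152 151 153 152 145 142 145   3   1   2   1   3]
 [208 209 210 206 205 200 143 145 148 149 151 147 141 137 135   2   3   2   3   1]
 [199 208 206 204 204 198 138 138 143 144 146 144 137 134 134   3   6   1   2  -1]
 [194 195 200 199 197 136 137 134 136 139 137 138 136 132  -1  -1   8   4   2   1]
 [195 193 194 195 191 130 132 134 134 136 135 135 129 127   2   1   1   0   2   2]
 [192 191 191 192 189 127 128 128 133 129 133 132 127 124   5   2   5   3  -2  -1]
 [186 190 190 189 186   0 123 126 125 129 128 126 120 121   1   3   0   4   3   3]
 [  0 185 184 185 182   2   0   4 121 125 124 119   5   4   2   3   0   1   0   2]
 [  2   5 179   4   2   2   3   4   0 118 122   4   0   2   0   4   3   2   5   0]
 [  2   1   0   5   6   3   2   0   4   3   2   5   4   2   0   0   3  -1   2   2]
 [  4   0   3   5   3   1   5   2   1  -4   2   1   3   4   2   5   4   2  -1   1]]
[423. -91. 133.]
[420. -90. 128.]
[415. -79. 120.]
[206.84784019 182.55535866]
```

jog_arm([
  [0,0,0,0.05,-0.15,-1,0],
  [0,0,0,0.07,-0.28,-2.5,0],
  [0,0,0,0.07,-0.28,-4,0],
  [0,0,0,0.07,-0.28,-5,0],
  [0,0,0,0.07,-0.28,-5.6,0],
  [0,0,0,0.07,-0.28,-5.6,0],
  [0,0,0,0.07,-0.28,-5.6,0],
])

```text
t: 21.5
tcp_pos: [404.4, -86.9, 43.5]
orientation: [-0.121, 0.985, -0.015, -0.124]
wrist_force: [0.2, 0.1, 0.6]
finger_gap: 0.5
```

```bash
python3 st.py
python3 - <<'E'
from station import ctrl
import cv2
c=ctrl.capture("scene")
cv2.imwrite("pics/b3.png",cv2.resize(c["color"][130:220,160:270,::-1],None,fx=6,fy=6,interpolation=cv2.INTER_CUBIC))
E
```

```text
21.5 [404.42 -86.92  43.52] [-0.1213  0.9847 -0.0154 -0.1238] F [0.18 0.13 0.58] T [ 0.05 -0.23 -0.04] gap 0.5 [-0.2   0.41  0.3   2.13 -0.05  0.85  1.95]
r 224.0 ang -2.893
```

View pics/b3.png

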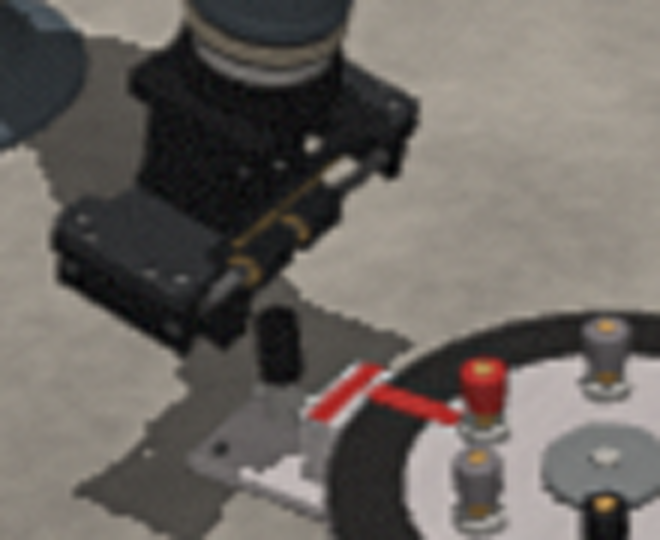

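The finger is outward of the knob and level with it. I advance towards the axis, (0.97, 0.244) per unit.

jog_arm([
  [0,0,0,0.19,0.05,0,0],
  [0,0,0,0.39,0.1,0,0],
  [0,0,0,0.58,0.15,0,0],
  [0,0,0,0.78,0.19,0,0],
  [0,0,0,0.97,0.24,0,0],
  [0,0,0,0.97,0.24,0,0],
])

```text
t: 22.15
tcp_pos: [413.8, -84.4, 43.3]
orientation: [-0.121, 0.985, -0.015, -0.124]
wrist_force: [-0.3, -1.0, 0.3]
finger_gap: 0.2
```

jog_arm([
  [0,0,0,0.15,0.04,0,0],
  [0,0,0,0.29,0.07,0,0],
  [0,0,0,0.44,0.11,0,0],
  [0,0,0,0.58,0.15,0,0],
  [0,0,0,0.58,0.15,0,0],
])

```text
t: 22.65
tcp_pos: [419.7, -82.9, 43.3]
orientation: [-0.121, 0.985, -0.015, -0.124]
wrist_force: [-0.3, -1.6, 1.0]
finger_gap: 0.3
```

jog_arm([
  [0,0,0,0.15,0.04,0,0],
  [0,0,0,0.29,0.07,0,0],
  [0,0,0,0.44,0.11,0,0],
  [0,0,0,0.58,0.15,0,0],
  [0,0,0,0.58,0.15,0,0],
])

```text
t: 23.15
tcp_pos: [425.9, -81.4, 43.4]
orientation: [-0.121, 0.985, -0.015, -0.124]
wrist_force: [-2.0, -0.4, -0.2]
finger_gap: 0.7
```

```bash
python3 st.py
python3 - <<'E'
from station import ctrl
import cv2
c=ctrl.capture("scene")
cv2.imwrite("pics/b4.png",cv2.resize(c["color"][130:220,160:270,::-1],None,fx=6,fy=6,interpolation=cv2.INTER_CUBIC))
E
```

```text
23.15 [425.86 -81.35  43.36] [-0.1214  0.9847 -0.0154 -0.1237] F [-2.02 -0.41 -0.19] T [-0.01  0.1  -0.04] gap 0.7 [-0.2   0.44  0.3   2.09 -0.06  0.87  1.94]
r 201.9 ang -2.894
```

View pics/b4.png

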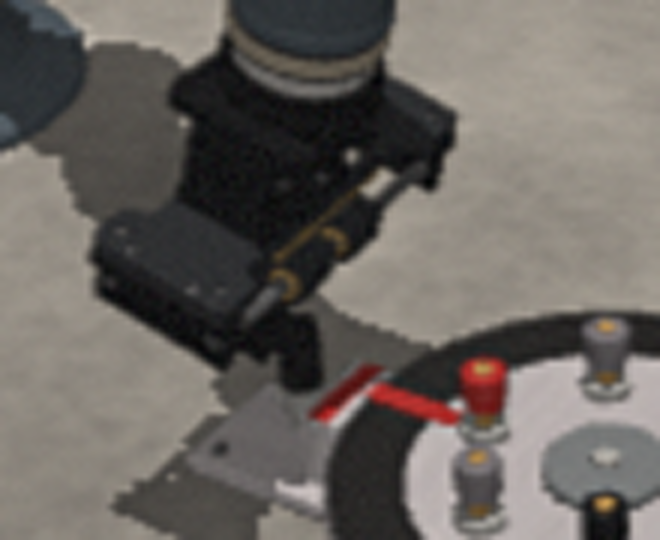

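The finger touches the knob (about 2 N, the slide friction) and the knob has begun to move. I continue in small steps.

jog_arm([
  [0,0,0,0.1,0.02,0,0],
  [0,0,0,0.19,0.05,0,0],
  [0,0,0,0.29,0.07,0,0],
  [0,0,0,0.39,0.1,0,0],
  [0,0,0,0.48,0.12,0,0],
])

```text
t: 23.7
tcp_pos: [430.3, -80.2, 43.4]
orientation: [-0.121, 0.985, -0.015, -0.124]
wrist_force: [-2.7, -0.7, 0.1]
finger_gap: 0.6
```

jog_arm([
  [0,0,0,0.1,0.02,0,0],
  [0,0,0,0.19,0.05,0,0],
  [0,0,0,0.29,0.07,0,0],
  [0,0,0,0.29,0.07,0,0],
])

```text
t: 24.1
tcp_pos: [433.4, -79.5, 43.4]
orientation: [-0.121, 0.985, -0.015, -0.124]
wrist_force: [-2.1, -1.0, -0.2]
finger_gap: 0.5
```

jog_arm([
  [0,0,0,0.1,0.02,0,0],
  [0,0,0,0.19,0.05,0,0],
  [0,0,0,0.29,0.07,0,0],
  [0,0,0,0.29,0.07,0,0],
])

```text
t: 24.5
tcp_pos: [433.8, -79.3, 43.3]
orientation: [-0.121, 0.984, -0.015, -0.126]
wrist_force: [-6.4, -1.6, 1.9]
finger_gap: 0.5
```

```bash
python3 st.py; python3 look.py
```

```text
24.5 [433.83 -79.28  43.28] [-0.1211  0.9845 -0.0152 -0.1264] F [-6.43 -1.61  1.9 ] T [-0.24  1.14  0.04] gap 0.5 [-0.2   0.45  0.3   2.07 -0.06  0.89  1.94]
r 193.7 ang -2.894
scene {'stripe': (array([515.9, -42.8]), 106.4, -3.0387), 'mark': (array([480.7, -63.2]), 144.5, -2.9235), 'n': (52, 18)}
top {'n': (0, 0)}
```

The motion stopped with about 6.6 N. I check where the knob stands.

Run:
```python
from h import *
from station import ctrl
np.set_printoptions(linewidth=220)
c=ctrl.capture("scene");pickle.dump(c,open("/tmp/b5.pkl","wb"))
cv2.imwrite("pics/b5.png",cv2.resize(c["color"][160:220,190:260,::-1],None,fx=9,fy=9,interpolation=cv2.INTER_CUBIC))
v,u=np.mgrid[178:204,198:222];print(back_depth(c,u,v)[...,2].round().astype(int))
C=np.array([621.8,-31.8]);f=np.array([-.9699,-.2435])
for r in(187,183,175,170,163):print(r,proj(c,np.r_[C+f*r,86]),proj(c,np.r_[C+f*r,50]))
```

```text
[[168 170 168 165 164 165 165 131 134 142 142 142 140 141 141 135 135 131   2   3   1   3   3   3]
 [166 168 169 167 165 165 163 115 143 142 142 140 138 136 136 133 130   0   4   2   4  -1   3  -1]
 [167 166 167 165 166 163 160 142 144 140 140 129 132 133 134 131   1   2   7   2   1   3   1   2]
 [167 167 163 164 163 159 158 141 141 140  97  95  95 131 131   0   1   4   2   0   2   2   2   5]
 [169 166 164 162 157 157 143 139 138 102  95  92  88   1   2   1   1   1   4   1   1   2   4   1]
 [163 164 163 159 158 140 138 139  98  91  91  89  87  88  90  88   0   2   1   2   0   2   1   2]
 [159 160 159 156 154 140 135  92  92  89  89  88  87  84  88  91  88   1   3   1  -1   2  -2   2]
 [155 154 155 151 148 139  85  85  89  83  87  86  87  87  87  85  87   6   3   2   1   2   2  -1]
 [153 154 149 149  76  81  83  81  86  84  84  88  88  90  88  89  86  81   1   4   1   0   3   3]
 [149 148 148 141  75  78  79  78  79  73  78  82  86  85  88  81  82  77   3   5  -1   2   2   3]
 [140 140 141 140  72  71  73  72  78  70  78  82  83  80  81  80  78  75   1  -1   2   0   2   3]
 [137 138 1
[... 1074 characters left out ...]
63]
 [ 17  16  14  15  13  11   7  15  15  15  12  13  50  49  51  56  56  57  55  64  60  64  63  63]
 [ 15  12  12  15  13  16  15  11  13  14  15  12  48  46  48  50  50  49  55  62  65  64  64  62]
 [ 15  16  15  16   9  12  15  15  12  15 874  11  42  48  47  48  50  53  63  68  64  61  62  66]
 [ 11  14  14  15  14  13  18  19  14  12  14  16  40  45  40  45  46  48  64  64  61  65  65  61]]
187 [205.24156828 182.12769053] [206.2515918  192.16372766]
183 [206.3720457  182.52853673] [207.36598923 192.57071638]
175 [208.64145181 183.33322579] [209.60298721 193.3876897 ]
170 [210.06558319 183.8381962 ] [211.00669417 193.90033707]
163 [212.06684769 184.54780726] [212.97914355 194.62069468]
```

View pics/b5.png

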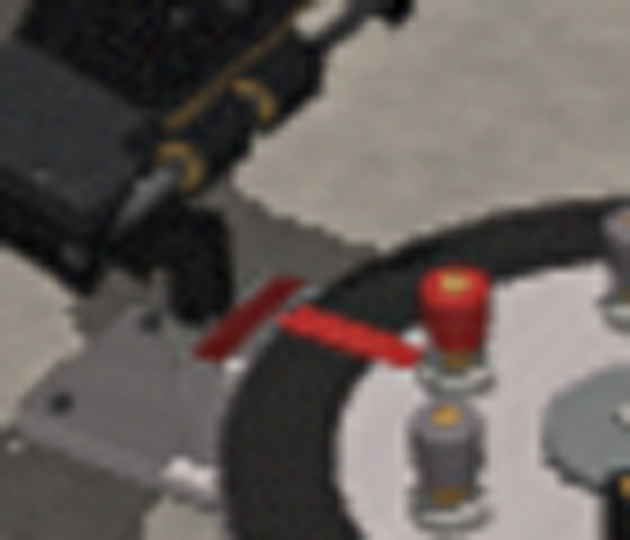

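The knob has moved about 6 px, or 21 mm, since the start, so it is at or close to home. I press a little further, within 15 N, to see whether it yields.

jog_arm([
  [0,0,0,0.05,0.01,0,0],
  [0,0,0,0.1,0.02,0,0],
  [0,0,0,0.1,0.02,0,0],
  [0,0,0,0.1,0.02,0,0],
])

```text
t: 25.05
tcp_pos: [433.9, -79.2, 43.3]
orientation: [-0.121, 0.984, -0.015, -0.127]
wrist_force: [-7.0, -1.4, 2.2]
finger_gap: 0.2
```

jog_arm([
  [0,0,0,0.05,0.01,0,0],
  [0,0,0,0.1,0.02,0,0],
  [0,0,0,0.1,0.02,0,0],
])

```text
t: 25.35
tcp_pos: [433.9, -79.2, 43.3]
orientation: [-0.121, 0.984, -0.015, -0.128]
wrist_force: [-10.0, -2.1, 3.3]
finger_gap: 0.7
```

It is a hard stop at about 10 N with no motion. I back off along the push line, rise and look.

jog_arm([
  [0,0,0,-0.3,-0.07,0,0],
  [0,0,0,-0.8,-0.2,0,0],
  [0,0,0,-1.8,-0.45,0,0],
  [0,0,0,-3,-0.75,0,0],
  [0,0,0,-3,-0.75,2,0],
  [0,0,0,-3,-0.75,5,0],
  [0,0,0,-3,-0.75,9,0],
  [0,0,0,-2,3,11,0],
  [0,0,0,-1,7,11,0],
  [0,0,0,0,11,11,0],
])

```text
t: 26.35
tcp_pos: [438.6, 32.6, 154.5]
orientation: [-0.121, 0.985, -0.015, -0.122]
wrist_force: [0.5, -0.9, -0.8]
finger_gap: 0.6
```

jog_arm([
  [0,0,0,0,4,0,0],
  [0,0,0,0,8,0,0],
  [0,0,0,0,12,0,0],
  [0,0,0,0,16,0,0],
  [0,0,0,0,20,0,0],
  [0,0,0,0,20,0,0],
])

```text
t: 26.95
tcp_pos: [436.7, 237.8, 153.2]
orientation: [-0.126, 0.984, -0.014, -0.123]
wrist_force: [-1.2, 0.6, -0.3]
finger_gap: 0.1
```

```bash
python3 st.py;python3 look.py pics/d1.png
python3 - <<'E'
from h import *
c=pickle.load(open("/tmp/last.pkl","rb"));c0=pickle.load(open("/tmp/top0.pkl","rb"))
from station import ctrl
s=ctrl.capture("scene");s0=pickle.load(open("/tmp/scene0.pkl","rb"))
C=np.array([621.8,-31.8]);f=np.array([-.9699,-.2435])
for n,a,b in(("top0",c0,(236,256,274,300)),("top",c,(228,256,272,300)),("sc0",s0,(176,197,196,222)),("sc",s,(176,200,196,222))):
    v,u=np.mgrid[b[0]:b[1],b[2]:b[3]];P=back_depth(a,u,v);m=(P[...,2]>75)&(P[...,2]<100)&(a["color"][b[0]:b[1],b[2]:b[3]].max(-1)<70)
    m&=np.hypot(P[...,0]-C[0],P[...,1]-C[1])>140
    q=ray_z(a,u[m].mean(),v[m].mean(),86 if n[0]=="t" else 82)[:2]-C;print(n,m.sum(),"r along f",(q@f).round(1),"lat",(q@[f[1],-f[0]]).round(1))
cv2.imwrite("pics/d2.png",cv2.resize(s["color"][100:250,150:330,::-1],None,fx=4,fy=4,interpolation=cv2.INTER_CUBIC))
E
```

```text
26.95 [436.66 237.8  153.23] [-0.126   0.9842 -0.0138 -0.1235] F [-1.21  0.58 -0.26] T [ 0.08 -0.22  0.  ] gap 0.1 [-0.64  0.37  0.14  1.84 -0.12  1.18  1.38]
r 327.0 ang 2.172
scene {'stripe': (array([515.9, -42.9]), 106.4, -3.0385), 'mark': (array([478.5, -67.6]), 147.7, -2.8975), 'n': (49, 46)}
top {'stripe': (array([514.1, -59.4]), 111.2, -2.8915), 'mark': (array([481.4, -67.1]), 144.8, -2.8962), 'n': (54, 77)}
remaining cw 0.004699999999999704
top0 46 r along f 183.0 lat 0.8
top 47 r along f 163.2 lat 0.9
sc0 42 r along f 182.9 lat -3.5
sc 42 r along f 162.9 lat -3.8
```

View pics/d1.png

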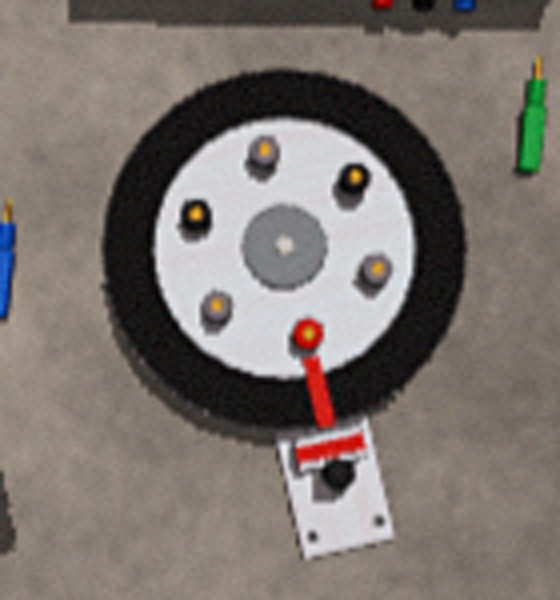

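View pics/d2.png

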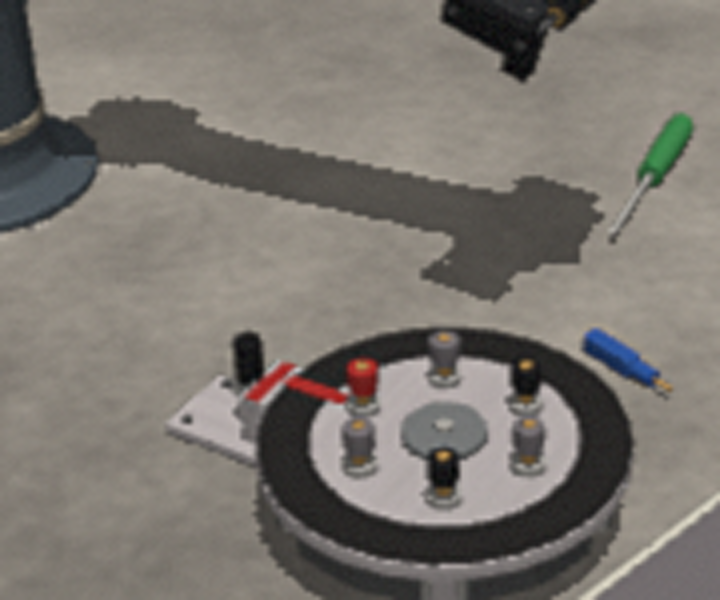

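The knob now stands 163 mm from the axis in both cameras, which is 24 mm of travel from 187, so it is fully home. The red terminal is at the front, at zoomed (308,333). The arm is clear of everything, so I hand in.

Run:
```python
from station import ctrl
print(ctrl.job_done(), ctrl.read_state()["t"])
```

```text
the job is handed in; nothing more can be done
the job is handed in; nothing more can be done
```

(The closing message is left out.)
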